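Put away the filled remedies and load the sample carousel

TASK

Put the freshly filled remedies away: stand each amber jar in the recess of the wooden stand that has the colour of its lid, and file the yellow-capped sample vial in the yellow pocket of the carousel, first turning the carousel by its black knob until that pocket is in the middle of the cover's opening, and leave it there. Keep the glass upright all the time, and leave everything standing freely on the floor of its place.

Things in the scene. Friction and masses are not known exactly. Their poses are not given: they have to be found in the camera images.
- jar_red: loose closed amber glass jar with a red lid and a red band on its label, round, upright, 49 mm in diameter (lid 46 mm), 68 mm tall with its 17 mm lid, about 120 g; origin: centre of its underside, z up
- jar_blue: loose closed amber glass jar with a blue lid and a blue band on its label, round, upright, 49 mm in diameter (lid 46 mm), 68 mm tall with its 17 mm lid, about 120 g; origin: centre of its underside, z up
- jar_green: loose closed amber glass jar with a green lid and a green band on its label, round, upright, 49 mm in diameter (lid 46 mm), 68 mm tall with its 17 mm lid, about 120 g; origin: centre of its underside, z up
- stand_red: fixed wooden stand, 90 x 90 mm, 18 mm high, with a round recess 66 mm across and 8 mm deep in the middle of its top, whose floor (10 mm above the table) is red, with two thin red strips along its edges; origin: centre of its underside, z up
- stand_blue: fixed wooden stand, 90 x 90 mm, 18 mm high, with a round recess 66 mm across and 8 mm deep in the middle of its top, whose floor (10 mm above the table) is blue, with two thin blue strips along its edges; origin: centre of its underside, z up
- stand_green: fixed wooden stand, 90 x 90 mm, 18 mm high, with a round recess 66 mm across and 8 mm deep in the middle of its top, whose floor (10 mm above the table) is green, with two thin green strips along its edges; origin: centre of its underside, z up
- vial: loose closed glass vial with a yellow cap and paper label, round, upright, 24 mm in diameter (cap 25 mm), 80 mm tall with its 16 mm cap, about 40 g; origin: centre of its underside, z up
- carousel: fixed carousel housing: wooden base 200 x 200 mm, 18 mm thick; clear cover plate on 4 corner posts, its top 62 mm above the table. A slot 80 mm wide, edged black, runs in the cover from 30 mm behind the middle out through the front edge, where the base has a brass mark. Origin: underside, on the turntable's upright axis; the slot opens towards -x of this body
- turntable (a joint): angle (rad) of the aluminium turntable: 0 with the yellow pocket mid-opening, growing anticlockwise from above, range +-2.8, starts at 0.6 to 1.5; stays where left (0.04 N m). Black knob on its axis: upright bar 44 mm long, 14 mm thick, 75 to 105 mm above the table, its length along the line to the yellow pocket. Pockets a quarter turn apart: yellow, white, black, grey
- yellow_pocket (a point): centre of the inner floor of the turntable's yellow pocket, 29 mm above the table, 60 mm from the axis; an upright round cup, 42 mm inner and 47 mm outer diameter, rim 52 mm above the table (10 mm under the cover's top); can be loaded only through the cover's opening

How it is judged:
At the end, for the whole second after the job is handed in: Each jar upright (0.12 rad) on the recess floor of the stand of its colour, within 12 mm of its centre; the vial upright on the floor of the yellow pocket, within 12 mm of its centre; that pocket within 0.25 rad of the middle of the opening; all at rest (horizontal distance between jar_red and stand_red below 0.012 m and z of jar_red in the frame of stand_red between 0.006 and 0.014 m and angle between each of jar_red, jar_blue, jar_green, vial's own z axis and vertical below 0.12 rad and linear speed of each of jar_red, jar_blue, jar_green, vial below 0.02 m/s and angular speed of each of jar_red, jar_blue, jar_green, vial below 0.2 rad/s and horizontal distance between jar_blue and stand_blue below 0.012 m and z of jar_blue in the frame of stand_blue between 0.006 and 0.014 m and horizontal distance between jar_green and stand_green below 0.012 m and z of jar_green in the frame of stand_green between 0.006 and 0.014 m and horizontal distance between vial and yellow_pocket below 0.012 m and z of vial in the frame of yellow_pocket between -0.004 and 0.004 m and value of joint turntable between -0.25 and 0.25 rad and velocity of joint turntable between -0.05 and 0.05 rad/s); the robot touches nothing.
It fails at once if a jar or the vial is tipped by more than 0.6 rad (angle between any of jar_red, jar_blue, jar_green, vial's own z axis and vertical above 0.6 rad).
It also fails if it takes over 122 s, if anything falls off the work surface, if the arm or the gripper's body presses on something with over 40 N, if the wrist force passes 120 N, or if a joint passes its speed limit or range.

ROBOT

A 7-joint arm with a two-finger parallel gripper is mounted at the origin on the work surface. World frame = base frame: x ahead of the robot, y to its left, z up, the work surface at z = 0. Lengths are in m, angles in rad, forces in N, time in s.
With the tool pointing down it reaches from about 0.4 to 0.85 m from the base axis. Payload 4.5 kg.
Tool frame: the origin (TCP) lies where the fingers leave the gripper's body, on its centre line; the fingertips stand 64 mm ahead of it and the grasp point (between the pads) lies 45 mm ahead of it; z points along the fingers, y is the direction in which the jaws open and shut (so a half turn about z gives the same grasp; the last joint's range is limited). The gripper opens to 88 mm and grips with 3 to 60 N. Pads are 18 mm wide; open, the fingers measure 123 mm over their backs; the gripper's body (75 mm by 187 mm) begins 45 mm behind the grasp point.
Start: joints at [-1.088, 0.689, -0.195, 1.565, 0.157, 0.902, -0.215], TCP at [0.271, 0.563, 0.303] pointing down, gripper open.
Joint ranges: [-3.01, 3.01], [-0.46, 2.08], [-1.47, 1.51], [0.13, 2.56], [-1, 4.14], [0.04, 2.09], [-2.66, 2.66]. Speed limits (rad/s): [2.57, 2.57, 3.14, 3.14, 3.14, 3.14, 3.14].

INTERFACE

Orientations are given as a unit quaternion [x, y, z, w].
In Python, from plant import monitor, snapshot, workorder, finder gives the robot as it stands.
- The arm moves only by the tool carry_out, never from a script. Its argument "motion" is one flat list of numbers, 6 for each row, row after row: the shift along the tool's x, y, z in cm, then the turn, a rotation vector about the tool's x, y, z in rad. In form: [x, y, z, rx, ry, rz, x, y, z, rx, ry, rz, ...]. A call has 1 to 8 rows; each row shifts and turns the commanded pose from where the row before left it, along the tool's axes as they then stand; what a row does not reach is not made up. A row lasts 1/8 s, in which the tool goes at most 62.5 mm and 10.7 degrees, less where a joint would pass 70% of its speed; a pose out of reach is approached as far as the arm can. A call with a gripper value outside its range is refused whole. "hand" is the finger opening in cm, from 0 to 8.81, set as the call begins (left out, the last holds). The fingers move at their own pace and stop on an object; "grip_force" is the grip in N (left out, the last holds). Time passes only in rows, so rows that do not move let the fingers close. It gives the time, the measured TCP pose, the force and the opening at its end, in the units of the state.
- monitor.get_state(): the state, without advancing time (a new reading comes with each control period).
- snapshot(name): name is "scene" or "top" or "wrist"; returns a dict with "frame" (420x560x3 uint8, red, green, blue), "range_z" (420x560 float32, m along the optical axis (not along the pixel's ray), 0 where there is no reading), "fx", "fy", "cx", "cy" (pixels), "rvec" (rotation vector, rad) and "tvec" (3), from world to camera coordinates, as OpenCV has them; the wrist camera has in their place "hand_eye" (4x4, takes a point from camera to tool coordinates, whose origin is the TCP and whose axes are the flange's). Camera axes: x right, y down, z forward; pixel columns grow to the right and rows downward; lengths in m; the calibration is good to about 2 mm. A picture is of the moment at which its call begins: read the wrist's pose just before it.
- workorder.finish_job(): hands the job in, once; it reports no verdict.
Trained networks look in a picture, given as the dict that the camera call returned (one of the last four; its "shot" number tells which), for a name from the list of things; names that differ only in an ending like _2 or _b are one class to them, and where a whole thing is asked for, a point or a joint stands for the part that bears it (a point fixed in the world has none). Each returns a list of dicts, best first, with "p" (0 to 1); they miss things now and then, are a little off and sometimes report something else, mostly with a low value. They report only what shows in the picture. A call takes as long as a camera call.
- finder.masks_of(picture, thing): "pixels" (420x560 bool, what is visible of it) and "extent" ([left, top, right, bottom] in pixels, round what is visible of it).
The state is a dict: "clock": time; "q": joint angles; "qd": joint speeds; "joint_torque": joint torques, N m; "tool_pos": TCP position; "eef_rot": TCP orientation; "contact_force": force on the tool from outside, world axes, zero at the start; "moment": the same for the moment, N m; "opening": opening from 0.0 (shut) to 1.0 (fully open).
Only numpy, scipy, OpenCV 4.12 (cv2) and the standard library are available. Lean on these libraries where they do the work, as an engineer would, in place of code of your own. Each camera call takes 0.05 s, during which the arm holds its last target. There are 200 camera calls.

## Working session

There is one attempt and no reset: what is moved stays moved. The work goes in short steps, Python scripts to look and compute and a tool call to move; the robot and the scene stay as the last step left them, time stands still between calls to the robot, and variables do not carry over. Pictures are saved under pics/ and viewed, about 12 in all and at most 16, crops included, and the job is handed in when it is done.

Besides the shell and the picture viewer there is one more tool, called after ">>>" as name(argument=value, ...) on one line, values as JSON. carry_out: Moves the arm, as the interface text tells. Its arguments: {"type":"object","properties":{"motion":{"type":"array"},"hand":{"type":"number"},"grip_force":{"type":"number"}},"required":["motion"]}

```bash
ls; mkdir -p pics; cat > h.py <<'E'
import numpy as np,cv2
from scipy.spatial.transform import Rotation as R
from plant import monitor,snapshot,workorder,finder
def save(p,n): cv2.imwrite('pics/'+n,p['frame'][:,:,::-1])
def world(p,st=None):
    z=p['range_z'];v,u=np.mgrid[:z.shape[0],:z.shape[1]]
    c=np.stack([(u-p['cx'])/p['fx']*z,(v-p['cy'])/p['fy']*z,z],-1)
    if 'rvec' in p:
        M=cv2.Rodrigues(np.array(p['rvec'],float))[0];w=(c-np.array(p['tvec']).ravel())@M
    else:
        H=np.array(p['hand_eye']);t=c@H[:3,:3].T+H[:3,3]
        w=t@R.from_quat(st['eef_rot']).as_matrix().T+np.array(st['tool_pos'])
    w[z<=0]=np.nan
    return w
E
python3 - <<'E'
from h import *
s=monitor.get_state();print({k:np.round(v,3) for k,v in s.items()})
print(R.from_quat(s['eef_rot']).as_matrix().round(3))
for cam in('top','scene'):
    p=snapshot(cam);save(p,cam+'0.png');w=world(p)
    for n in 'jar_red jar_blue jar_green stand_red stand_blue stand_green vial carousel turntable yellow_pocket'.split():
        for d in finder.masks_of(p,n)[:2]:
            q=w[d['pixels']];q=q[~np.isnan(q[:,0])]
            zt=np.percentile(q[:,2],97) if len(q) else 0
            t=q[q[:,2]>zt-.006] if len(q) else q
            print(cam,n,round(d['p'],2),d['extent'],len(q),'ztop',round(zt,3),'mid',((t.min(0)+t.max(0))/2).round(3) if len(t) else '', 'size',(np.ptp(t,axis=0)).round(3) if len(t) else '')
E
```

```text
pics
{'clock': np.float64(0.0), 'q': array([-1.088,  0.69 , -0.195,  1.566,  0.157,  0.902, -0.215]), 'qd': array([-0.   , -0.001, -0.   , -0.002, -0.   , -0.001, -0.001]), 'joint_torque': array([ 0.0000e+00, -5.2756e+01, -1.2670e+00, -1.5343e+01, -5.3000e-02,
        7.0000e-03,  0.0000e+00]), 'tool_pos': array([0.271, 0.563, 0.302]), 'eef_rot': array([ 0.222,  0.975, -0.001, -0.   ]), 'contact_force': array([ 0.524, -0.7  ,  0.169]), 'moment': array([-0.054, -0.008,  0.013]), 'opening': np.float64(1.0)}
[[-0.901  0.434 -0.001]
 [ 0.434  0.901 -0.002]
 [-0.    -0.002 -1.   ]]
top jar_red 0.86 [247.2, 235.6, 264.1, 251.7] 255 ztop 0.072 mid [0.448 0.071 0.07 ] size [0.042 0.042 0.008]
top jar_blue 0.6 [191.7, 226.9, 212.4, 247.3] 329 ztop 0.071 mid [0.463 0.212 0.069] size [0.045 0.044 0.007]
top jar_green 0.74 [138.2, 220.6, 162.4, 242.1] 370 ztop 0.071 mid [0.481 0.352 0.07 ] size [0.045 0.044 0.008]
top jar_green 0.56 [235.1, 160.3, 271.8, 199.6] 1048 ztop 0.022 mid [0.625 0.076 0.02 ] size [0.107 0.104 0.009]
top stand_red 0.7 [234.1, 161.6, 274.2, 199.3] 992 ztop 0.022 mid [0.62
[... 1294 characters left out ...]
cene stand_blue 0.87 [234.9, 192.9, 283.5, 225.0] 1150 ztop 0.019 mid [ 0.438 -0.075  0.016] size [0.097 0.091 0.008]
scene stand_blue 0.32 [443.2, 212.8, 473.9, 251.0] 904 ztop 0.068 mid [0.48  0.351 0.066] size [0.05  0.042 0.008]
scene stand_green 0.95 [208.6, 242.0, 260.3, 279.2] 1715 ztop 0.019 mid [ 0.629 -0.082  0.016] size [0.108 0.106 0.007]
scene vial 0.76 [373.1, 239.0, 388.1, 279.9] 511 ztop 0.08 mid [0.606 0.2   0.078] size [0.025 0.023 0.008]
scene turntable 0.57 [115.1, 173.6, 198.9, 232.9] 1396 ztop 0.103 mid [ 0.501 -0.3    0.102] size [0.041 0.029 0.009]
scene yellow_pocket 0.94 [113.3, 168.9, 195.0, 232.1] 1228 ztop 0.103 mid [ 0.501 -0.3    0.102] size [0.041 0.029 0.009]
```

```bash
python3 - <<'E'
import cv2
a=cv2.imread('pics/top0.png');cv2.imwrite('pics/topc.png',cv2.resize(a[140:280,120:460],None,fx=2.3,fy=2.3,interpolation=2))
cv2.imwrite('pics/c.png',cv2.resize(a[170:270,340:450],None,fx=6,fy=6,interpolation=2))
E
```

```text
(no output)
```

View pics/topc.png

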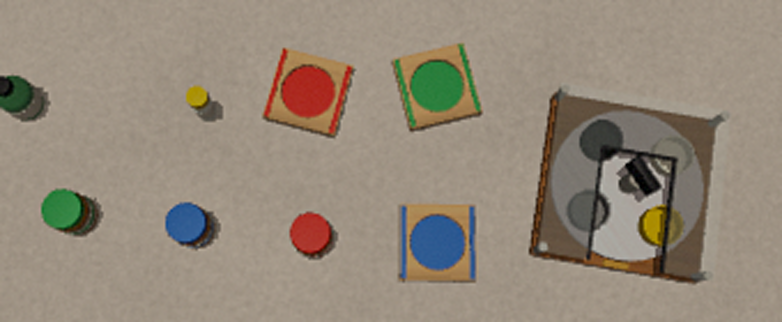

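View pics/c.png

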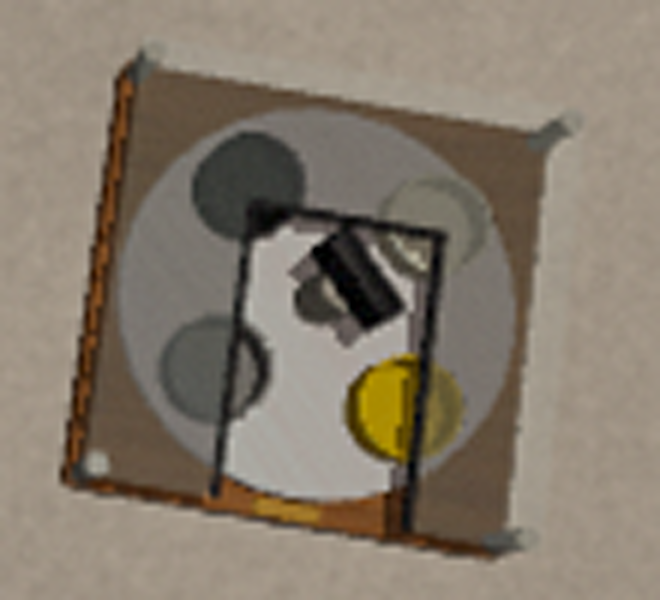

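View pics/scene0.png

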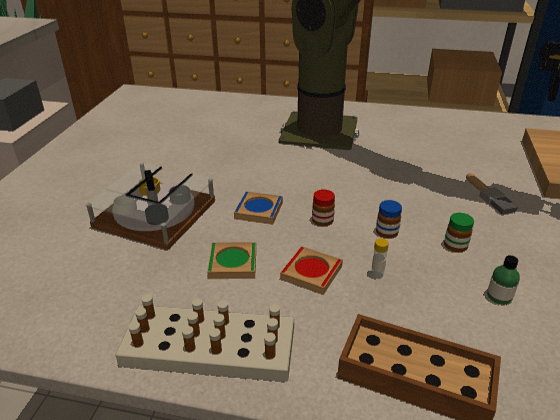

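The pictures match the reports: red jar at about (255,243) in the top image, blue jar (202,237), green jar (150,231), vial (207,186) and carousel (394,220). The slot opens down and slightly left, and the yellow pocket is to its lower right. Each stand carries its own colour. jar_green's second hit is really stand_red, so I'm ignoring it. Next I'll measure the carousel angles.

```bash
cat >> h.py <<'E'
def carou(p,w,c=(.501,-.301)):
    d=np.hypot(w[...,0]-c[0],w[...,1]-c[1]);z=w[...,2]
    k=w[(d<.035)&(z>.09)&(z<.12)][:,:2].astype(np.float32)
    f=p['frame'].astype(int);y=(f[...,0]>110)&(f[...,1]>85)&(f[...,2]<60)&(d<.1)&(d>.03)&(z<.075)
    b=w[(d<.16)&(z>.004)&(z<.075)][:,:2].astype(np.float32)
    r=cv2.minAreaRect(k);print('knob',r,len(k),k.mean(0))
    print('knob pca deg',np.degrees(np.arctan2(*np.linalg.svd(k-k.mean(0))[2][0][::-1])))
    print('house',cv2.minAreaRect(b),len(b)); q=w[y];print('yellow',q.mean(0),(q.min(0)+q.max(0))/2,np.ptp(q,axis=0),len(q))
def togo(x,y,z,yaw=None):
    "remaining shift in tool axes (cm); yaw = world angle of tool y axis (rad), nearest half turn"
    s=monitor.get_state();M=R.from_quat(s['eef_rot']).as_matrix()
    d=np.array([x,y,z])-s['tool_pos'];cur=np.arctan2(M[1,1],M[0,1])
    print('t',s['clock'],'pos',s['tool_pos'].round(4),'q',s['q'].round(2),'yawY',round(cur,3),'open',round(s['opening'],3))
    print('tool cm',(M.T@d*100).round(2),'tilt',np.round(M[:,2],4), '' if yaw is None else 'rz %.3f'%(-((yaw-cur+np.pi/2)%np.pi-np.pi/2)))
E
python3 - <<'E'
from h import *
for c in('top','scene'):
    p=snapshot(c);w=world(p);carou(p,w)
togo(.4645,.2125,.2,np.pi/2)
E
```

```text
knob ((0.500978410243988, -0.30058741569519043), (0.0435294508934021, 0.014713221229612827), 32.311279296875) 116 [ 0.50016564 -0.30008465]
knob pca deg -147.93001
house ((0.5056802034378052, -0.2998085618019104), (0.3057501018047333, 0.3009825646877289), 0.2576712667942047) 6031
yellow [ 0.44240168 -0.3180525   0.03547513] [ 0.43889992 -0.30858364  0.03925431] [0.06846101 0.08223673 0.05194135] 146
knob ((0.5027583837509155, -0.2999040186405182), (0.045520856976509094, 0.01377767976373434), 31.756263732910156) 100 [ 0.5069029  -0.29761887]
knob pca deg 32.41714
house ((0.5003060698509216, -0.30153512954711914), (0.20509539544582367, 0.2060430645942688), 79.14989471435547) 6577
yellow [ 0.44430979 -0.3169769   0.05039817] [ 0.44763127 -0.2834962   0.04685167] [0.05625157 0.12624932 0.02764951] 16
t 1.2 pos [0.2712 0.5631 0.3028] q [-1.09  0.69 -0.19  1.57  0.16  0.9  -0.22] yawY 1.122 open 0.997
tool cm [-32.63 -23.2   10.27] tilt [ 1.e-04  1.e-04 -1.e+00] rz -0.449
```

>>> carry_out(motion=[0, 0, 3, 0, 0, -0.15, 0, 0, 3, 0, 0, -0.15, 0, 0, 2, 0, 0, -0.15, -4.2, -4.2, 0, 0, 0, 0, -4.2, -4.2, 0, 0, 0, 0, -4.2, -4.2, 0, 0, 0, 0, -4.2, -4.2, 0, 0, 0, 0, -4.2, -4.2, 0, 0, 0, 0], hand=8.81, grip_force=15)

```text
clock: 2.2
tool_pos: [0.4828, 0.352, 0.2229]
eef_rot: [-0.001, 1.0, 0.0, 0.0]
contact_force: [0.9, -0.2, 0.0]
opening: 0.999
```

```bash
python3 - <<'E'
from h import *
togo(.4805,.352,.083,np.pi/2)
s=monitor.get_state();p=snapshot('wrist');save(p,'w1.png');w=world(p,s)
for n in['jar_green']:
    for d in finder.masks_of(p,n)[:1]:
        q=w[d['pixels']];q=q[q[:,2]>.062];print(n,d['p'],(np.nanmin(q,0)+np.nanmax(q,0))/2,np.ptp(q,axis=0))
E
```

```text
t 2.2 pos [0.4828 0.352  0.2229] q [-0.51  0.77 -0.35  1.72  0.37  0.71  0.53] yawY 1.572 open 0.999
tool cm [ 2.400e-01 -1.000e-02  1.399e+01] tilt [ 5.e-04  5.e-04 -1.e+00] rz 0.001
jar_green 0.91 [0.4798817  0.3530187  0.06601604] [0.04477185 0.04526606 0.00779481]
```

>>> carry_out(motion=[0.2, 0, 4, 0, 0, 0, 0, 0.05, 4, 0, 0, 0, 0, 0, 4, 0, 0, 0, 0, 0, 2, 0, 0, 0, 0, 0, 0, 0, 0, 0])

```text
clock: 2.92
tool_pos: [0.4788, 0.3539, 0.0818]
eef_rot: [-0.001, 1.0, -0.001, -0.001]
contact_force: [0.3, -1.2, -0.2]
opening: 0.999
```

>>> carry_out(motion=[0, 0, 0, 0, 0, 0, 0, 0, 0, 0, 0, 0, 0, 0, 0, 0, 0, 0, 0, 0, 0, 0, 0, 0, 0, 0, 0, 0, 0, 0], hand=4.0)

```text
clock: 3.55
tool_pos: [0.4796, 0.3539, 0.0831]
eef_rot: [-0.001, 1.0, 0.0, 0.0]
contact_force: [0.3, -1.0, 3.6]
opening: 0.536
```

>>> carry_out(motion=[0, 0, -1, 0, 0, 0, 0, 0, -3, 0, 0, 0, 0, 0, -4, 0, 0, 0, 0, 0, -4, 0, 0, 0, 0, 0, 0, 0, 0, 0])

```text
clock: 4.18
tool_pos: [0.4806, 0.3551, 0.2061]
eef_rot: [-0.0, 1.0, 0.002, 0.002]
contact_force: [-0.3, -0.0, -2.1]
opening: 0.529
```

```bash
python3 - <<'E'
from h import *
togo(.6295,-.082,.203,np.pi/2)
E
```

```text
t 4.175 pos [0.4806 0.3551 0.2061] q [-0.52  0.79 -0.34  1.74  0.39  0.67  0.5 ] yawY 1.572 open 0.529
tool cm [-14.84 -43.72   0.18] tilt [ 0.0047  0.0045 -1.    ] rz 0.001
```

>>> carry_out(motion=[-0.8, -2.5, 0, 0, 0, 0, -1.5, -4.5, 0, 0, 0, 0, -1.8, -5.3, 0, 0, 0, 0, -1.8, -5.3, 0, 0, 0, 0, -1.8, -5.3, 0, 0, 0, 0, -1.8, -5.3, 0, 0, 0, 0, -1.8, -5.3, 0, 0, 0, 0, -1.8, -5.3, 0, 0, 0, 0])

```text
clock: 5.18
tool_pos: [0.6106, -0.0358, 0.2015]
eef_rot: [-0.001, 1.0, 0.0, -0.001]
contact_force: [1.0, 0.5, -0.4]
opening: 0.538
```

>>> carry_out(motion=[-1.2, -3.2, 0, 0, 0, 0, -0.5, -1.7, 0, 0, 0, 0, 0, 0, 0, 0, 0, 0, 0, 0, 0, 0, 0, 0])

```text
clock: 5.68
tool_pos: [0.6275, -0.0802, 0.2026]
eef_rot: [-0.002, 1.0, 0.001, -0.0]
contact_force: [-0.0, 0.2, -2.0]
opening: 0.539
```

```bash
python3 - <<'E'
from h import *
togo(.6295,-.082,.093,np.pi/2)
s=monitor.get_state();p=snapshot('wrist');save(p,'w2.png');w=world(p,s)
for n in['stand_green','jar_green']:
    for d in finder.masks_of(p,n)[:1]:
        q=w[d['pixels']];q=q[~np.isnan(q[:,0])]; print(n,d['p'],d['extent'],np.percentile(q[:,2],[5,50,95]),cv2.minAreaRect(q[:,:2].astype(np.float32)))
E
```

```text
t 5.675 pos [ 0.6275 -0.0802  0.2026] q [ 0.29  0.85 -0.44  1.62  0.47  0.78  1.22] yawY 1.575 open 0.539
tool cm [-0.21 -0.2  10.95] tilt [-8.0e-04  2.1e-03 -1.0e+00] rz 0.004
stand_green 0.66 [218.2, 144.5, 333.0, 242.5] [0.00932747 0.01693723 0.018737  ] ((0.6336232423782349, -0.08191198110580444), (0.09926579892635345, 0.09710625559091568), 12.823400497436523)
jar_green 0.74 [218.0, 216.2, 337.3, 378.7] [0.13426005 0.18581301 0.1877976 ] ((0.7066423296928406, -0.07974796742200851), (0.09261054545640945, 0.2120470553636551), 86.4181900024414)
```

View pics/w2.png

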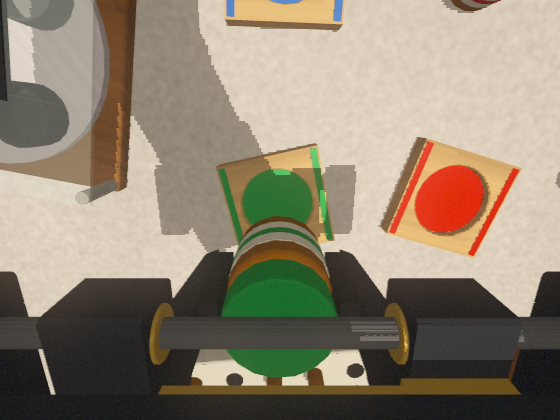

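The wrist picture shows the green jar upright in the grip, with its lid at about (278,318). The green stand is right below it, its recess at about (277,200), and the red stand is at (452,200).

>>> carry_out(motion=[-0.2, -0.2, 3, 0, 0, 0, 0, 0, 4, 0, 0, 0, 0, 0, 2.5, 0, 0, 0, 0, 0, 1, 0, 0, 0, 0, 0, 0.4, 0, 0, 0, 0, 0, 0, 0, 0, 0])

```text
clock: 6.58
tool_pos: [0.6305, -0.0847, 0.0945]
eef_rot: [-0.001, 1.0, 0.0, 0.001]
contact_force: [0.6, 0.1, -1.0]
opening: 0.538
```

>>> carry_out(motion=[0, 0, 0, 0, 0, 0, 0, 0, 0, 0, 0, 0, 0, 0, 0, 0, 0, 0, 0, 0, 0, 0, 0, 0], hand=8.5)

```text
clock: 7.08
tool_pos: [0.63, -0.085, 0.0939]
eef_rot: [-0.001, 1.0, 0.0, 0.0]
contact_force: [-0.1, -0.3, -0.3]
opening: 0.956
```

>>> carry_out(motion=[0, 0, -3, 0, 0, 0, 0, 0, -5, 0, 0, 0, 0, 0, -4, 0, 0, 0, 0, 0, 0, 0, 0, 0])

```text
clock: 7.58
tool_pos: [0.6319, -0.0848, 0.2172]
eef_rot: [-0.0, 1.0, 0.0, 0.003]
contact_force: [-0.0, -0.1, -0.3]
opening: 0.966
```

```bash
cat >> h.py <<'E'
def top(n,cam='top',lo=.06,hi=.13):
    s=monitor.get_state();p=snapshot(cam);w=world(p,s)
    for d in finder.masks_of(p,n)[:1]:
        q=w[d['pixels']];q=q[~np.isnan(q[:,0])];q=q[(q[:,2]>lo)&(q[:,2]<hi)]
        zt=np.percentile(q[:,2],90);q=q[q[:,2]>zt-.006];print(cam,n,round(d['p'],2),'ztop %.4f'%zt,((q.min(0)+q.max(0))/2).round(4),np.ptp(q,axis=0).round(3))
E
python3 - <<'E'
from h import *
togo(.4635,.2125,.18,np.pi/2)
top('jar_green','scene');top('jar_green','wrist')
E
```

```text
t 7.575 pos [ 0.6319 -0.0848  0.2172] q [ 0.3   0.84 -0.45  1.6   0.46  0.81  1.23] yawY 1.572 open 0.966
tool cm [16.84 29.74  3.6 ] tilt [ 0.0069  0.     -1.    ] rz 0.001
scene jar_green 0.89 ztop 0.0781 [ 0.6317 -0.0847  0.0763] [0.047 0.046 0.008]
wrist jar_green 0.74 ztop 0.0785 [ 0.6312 -0.0849  0.0761] [0.045 0.046 0.007]
```

>>> carry_out(motion=[2.8, 4.9, 0, 0, 0, 0, 2.8, 5, 0, 0, 0, 0, 2.8, 5, 0, 0, 0, 0, 2.8, 5, 0, 0, 0, 0, 2.8, 5, 0, 0, 0, 0, 2.8, 4.9, 0, 0, 0, 0, 0, 0, 3, 0, 0, 0, 0, 0, 0, 0, 0, 0], hand=8.8)

```text
clock: 8.78
tool_pos: [0.4599, 0.2124, 0.1816]
eef_rot: [-0.001, 1.0, -0.002, -0.002]
contact_force: [-0.1, -1.0, -1.0]
opening: 0.998
```

```bash
python3 - <<'E'
from h import *
togo(.4635,.2125,.083,np.pi/2)
top('jar_blue','wrist')
E
```

```text
t 8.775 pos [0.4599 0.2124 0.1816] q [-0.34  0.75 -0.3   2.02  0.48  0.45  0.57] yawY 1.574 open 0.998
tool cm [-0.41  0.04  9.86] tilt [-0.005  -0.0034 -1.    ] rz 0.003
wrist jar_blue 0.74 ztop 0.0685 [0.4617 0.2132 0.0662] [0.045 0.045 0.007]
```

>>> carry_out(motion=[0, 0, 4, 0, 0, 0, 0, 0, 4, 0, 0, 0, 0, 0, 1.8, 0, 0, 0, 0, 0, 0, 0, 0, 0, 0, 0, 0, 0, 0, 0])

```text
clock: 9.5
tool_pos: [0.4624, 0.2127, 0.0867]
eef_rot: [0.0, 1.0, 0.0, 0.001]
contact_force: [-0.2, -0.6, -0.2]
opening: 0.998
```

>>> carry_out(motion=[0, 0, 0, 0, 0, 0, 0, 0, 0, 0, 0, 0, 0, 0, 0, 0, 0, 0, 0, 0, 0, 0, 0, 0, 0, 0, 0, 0, 0, 0], hand=4.0)

```text
clock: 10.12
tool_pos: [0.4616, 0.213, 0.0858]
eef_rot: [-0.001, 1.0, 0.0, 0.0]
contact_force: [-0.3, 1.1, 1.1]
opening: 0.54
```

>>> carry_out(motion=[0, 0, -1, 0, 0, 0, 0, 0, -3, 0, 0, 0, 0, 0, -4, 0, 0, 0, 0, 0, -4, 0, 0, 0, 0, 0, 0, 0, 0, 0])

```text
clock: 10.75
tool_pos: [0.4627, 0.2134, 0.2085]
eef_rot: [-0.0, 1.0, 0.001, 0.002]
contact_force: [0.4, -0.4, -1.5]
opening: 0.54
```

```bash
python3 - <<'E'
from h import *
togo(.4385,-.0755,.203,np.pi/2)
E
```

```text
t 10.75 pos [0.4627 0.2134 0.2085] q [-0.31  0.7  -0.35  2.    0.47  0.51  0.58] yawY 1.571 open 0.54
tool cm [  2.44 -28.89   0.45] tilt [ 0.0049  0.0029 -1.    ] rz 0.001
```

>>> carry_out(motion=[0.3, -2.9, 0, 0, 0, 0, 0.4, -5, 0, 0, 0, 0, 0.4, -5, 0, 0, 0, 0, 0.4, -5, 0, 0, 0, 0, 0.4, -5, 0, 0, 0, 0, 0.3, -4, 0, 0, 0, 0, 0.2, -2, 0, 0, 0, 0, 0, 0, 0, 0, 0, 0])

```text
clock: 11.75
tool_pos: [0.4369, -0.0778, 0.2049]
eef_rot: [0.001, 1.0, -0.0, -0.001]
contact_force: [1.0, -0.1, -2.1]
opening: 0.539
```

>>> carry_out(motion=[0, 0, 0, 0, 0, 0])

```text
clock: 11.88
tool_pos: [0.4379, -0.0749, 0.2054]
eef_rot: [-0.001, 1.0, 0.001, -0.0]
contact_force: [-0.3, 0.1, -1.9]
opening: 0.539
```

```bash
python3 - <<'E'
from h import *
togo(.4385,-.0755,.096,np.pi/2)
E
```

```text
t 11.875 pos [ 0.4379 -0.0749  0.2054] q [ 0.3   0.66 -0.38  2.18  0.61  0.4   1.  ] yawY 1.573 open 0.539
tool cm [-0.06 -0.07 10.94] tilt [-4.0e-04  1.2e-03 -1.0e+00] rz 0.003
```

>>> carry_out(motion=[0, 0, 3, 0, 0, 0, 0, 0, 4, 0, 0, 0, 0, 0, 2.5, 0, 0, 0, 0, 0, 1, 0, 0, 0, 0, 0, 0.3, 0, 0, 0, 0, 0, 0, 0, 0, 0])

```text
clock: 12.62
tool_pos: [0.4382, -0.0743, 0.0973]
eef_rot: [-0.002, 1.0, 0.001, -0.0]
contact_force: [-0.1, 1.1, -1.8]
opening: 0.543
```

>>> carry_out(motion=[0, 0, 0, 0, 0, 0, 0, 0, 0, 0, 0, 0, 0, 0, 0, 0, 0, 0, 0, 0, 0, 0, 0, 0], hand=8.5)

```text
clock: 13.12
tool_pos: [0.438, -0.0762, 0.0979]
eef_rot: [-0.0, 1.0, 0.0, 0.0]
contact_force: [-0.1, 0.0, 0.5]
opening: 0.955
```

>>> carry_out(motion=[0, 0, -3, 0, 0, 0, 0, 0, -5, 0, 0, 0, 0, 0, -4, 0, 0, 0, 0, 0, 0, 0, 0, 0])

```text
clock: 13.62
tool_pos: [0.439, -0.0765, 0.2199]
eef_rot: [0.0, 1.0, 0.0, 0.003]
contact_force: [-0.3, -0.5, 0.3]
opening: 0.965
```

```bash
python3 - <<'E'
from h import *
togo(.4485,.072,.18,np.pi/2)
top('jar_blue','scene')
E
```

```text
t 13.625 pos [ 0.439  -0.0765  0.2199] q [ 0.43  0.66 -0.57  2.16  0.75  0.51  0.85] yawY 1.57 open 0.965
tool cm [-0.92 14.85  4.  ] tilt [ 5.3e-03  2.0e-04 -1.0e+00] rz -0.000
scene jar_blue 0.86 ztop 0.0780 [ 0.4398 -0.0743  0.0757] [0.046 0.046 0.007]
```

Blue is placed. Red is next.

>>> carry_out(motion=[-0.3, 5, 0, 0, 0, 0, -0.3, 5, 0, 0, 0, 0, -0.3, 4.8, 0, 0, 0, 0, 0, 0, 3, 0, 0, 0, 0, 0, 0, 0, 0, 0], hand=8.8)

```text
clock: 14.35
tool_pos: [0.445, 0.0718, 0.1855]
eef_rot: [-0.002, 1.0, -0.001, -0.003]
contact_force: [-1.2, -0.5, 0.3]
opening: 0.996
```

```bash
python3 - <<'E'
from h import *
togo(.4485,.072,.083,np.pi/2)
top('jar_red','wrist')
E
```

```text
t 14.35 pos [0.445  0.0718 0.1855] q [ 0.03  0.72 -0.47  2.17  0.79  0.43  0.49] yawY 1.574 open 0.996
tool cm [-0.41  0.05 10.24] tilt [-0.0058 -0.0028 -1.    ] rz 0.004
wrist jar_red 0.83 ztop 0.0685 [0.4471 0.0724 0.0662] [0.046 0.045 0.007]
```

>>> carry_out(motion=[0, 0, 4, 0, 0, 0, 0, 0, 4, 0, 0, 0, 0, 0, 2.2, 0, 0, 0, 0, 0, 0, 0, 0, 0, 0, 0, 0, 0, 0, 0])

```text
clock: 15.08
tool_pos: [0.4473, 0.0717, 0.0866]
eef_rot: [-0.0, 1.0, 0.001, 0.001]
contact_force: [0.2, 0.1, 0.6]
opening: 0.997
```

>>> carry_out(motion=[0, 0, 0, 0, 0, 0, 0, 0, 0, 0, 0, 0, 0, 0, 0, 0, 0, 0, 0, 0, 0, 0, 0, 0, 0, 0, 0, 0, 0, 0], hand=4.0)

```text
clock: 15.7
tool_pos: [0.4468, 0.0719, 0.0858]
eef_rot: [-0.001, 1.0, 0.0, 0.0]
contact_force: [0.5, 0.6, 1.8]
opening: 0.542
```

>>> carry_out(motion=[0, 0, -1, 0, 0, 0, 0, 0, -3, 0, 0, 0, 0, 0, -4, 0, 0, 0, 0, 0, -4, 0, 0, 0, 0, 0, 0, 0, 0, 0])

```text
clock: 16.32
tool_pos: [0.4477, 0.0719, 0.2076]
eef_rot: [-0.0, 1.0, 0.001, 0.002]
contact_force: [-0.5, -0.2, -0.3]
opening: 0.539
```

```bash
python3 - <<'E'
from h import *
togo(.625,.076,.203,np.pi/2)
E
```

```text
t 16.325 pos [0.4477 0.0719 0.2076] q [ 0.11  0.7  -0.59  2.15  0.81  0.52  0.47] yawY 1.571 open 0.539
tool cm [-17.73   0.4    0.54] tilt [ 0.0043  0.0016 -1.    ] rz 0.000
```

>>> carry_out(motion=[-2.7, 0, 0, 0, 0, 0, -5, 0.2, 0, 0, 0, 0, -5, 0.2, 0, 0, 0, 0, -3.5, 0, 0, 0, 0, 0, -1.5, 0, 0, 0, 0, 0, 0, 0, 0, 0, 0, 0, 0, 0, 0, 0, 0, 0])

```text
clock: 17.2
tool_pos: [0.6224, 0.0761, 0.2046]
eef_rot: [-0.001, 1.0, -0.001, -0.001]
contact_force: [-0.1, 0.3, -1.4]
opening: 0.542
```

```bash
python3 - <<'E'
from h import *
togo(.625,.076,.096,np.pi/2)
E
```

```text
t 17.2 pos [0.6224 0.0761 0.2046] q [ 0.16  0.89 -0.67  1.63  0.68  0.87  0.79] yawY 1.573 open 0.542
tool cm [-0.29  0.   10.86] tilt [-0.0024 -0.0011 -1.    ] rz 0.002
```

>>> carry_out(motion=[-0.2, 0, 3, 0, 0, 0, 0, 0, 4, 0, 0, 0, 0, 0, 2.5, 0, 0, 0, 0, 0, 1, 0, 0, 0, 0, 0, 0.2, 0, 0, 0, 0, 0, 0, 0, 0, 0])

```text
clock: 17.95
tool_pos: [0.6262, 0.0764, 0.0997]
eef_rot: [-0.001, 1.0, 0.0, 0.001]
contact_force: [-0.2, 0.4, -0.9]
opening: 0.54
```

>>> carry_out(motion=[0, 0, 0, 0, 0, 0, 0, 0, 0, 0, 0, 0, 0, 0, 0, 0, 0, 0, 0, 0, 0, 0, 0, 0], hand=8.5)

```text
clock: 18.45
tool_pos: [0.6258, 0.0761, 0.0989]
eef_rot: [-0.001, 1.0, 0.0, 0.0]
contact_force: [0.4, 0.2, 0.3]
opening: 0.955
```

>>> carry_out(motion=[0, 0, -3, 0, 0, 0, 0, 0, -5, 0, 0, 0, 0, 0, -5, 0, 0, 0, 0, 0, -4, 0, 0, 0])

```text
clock: 18.95
tool_pos: [0.6259, 0.0763, 0.2709]
eef_rot: [-0.001, 1.0, 0.0, 0.001]
contact_force: [0.7, 0.1, -0.4]
opening: 0.962
```

```bash
python3 - <<'E'
from h import *
togo(.502,-.3005,.23,np.radians(122.2))
top('jar_red','scene')
E
```

```text
t 18.95 pos [0.6259 0.0763 0.2709] q [ 0.18  0.82 -0.72  1.57  0.61  1.    0.85] yawY 1.572 open 0.962
tool cm [ 12.45 -37.66   4.05] tilt [ 1.3e-03  6.0e-04 -1.0e+00] rz -0.561
scene jar_red 0.95 ztop 0.0778 [0.6267 0.0763 0.0757] [0.047 0.045 0.008]
```

>>> carry_out(motion=[1.8, -5.4, 0, 0, 0, 0, 1.8, -5.4, 0, 0, 0, 0, 1.8, -5.4, 0, 0, 0, 0, 1.8, -5.4, 0, 0, 0, 0, 1.8, -5.4, 0, 0, 0, 0, 1.8, -5.4, 0, 0, 0, 0, 1.6, -5.3, 0, 0, 0, 0, 0, 0, 0, 0, 0, -0.14])

```text
clock: 20.05
tool_pos: [0.499, -0.3072, 0.2669]
eef_rot: [-0.067, 0.998, -0.001, -0.002]
contact_force: [-0.8, 0.5, 0.4]
opening: 0.962
```

>>> carry_out(motion=[0, 0, 0, 0, 0, -0.14, 0, 0, 0, 0, 0, -0.14, 0, 0, 0, 0, 0, -0.14, 0, 0, 0, 0, 0, 0])

```text
clock: 20.55
tool_pos: [0.5017, -0.3011, 0.2677]
eef_rot: [-0.276, 0.961, 0.001, -0.0]
contact_force: [-0.5, -0.1, -0.5]
opening: 0.967
```

```bash
python3 - <<'E'
from h import *
s=monitor.get_state();p=snapshot('wrist');save(p,'w3.png');carou(p,world(p,s),(.501,-.3005))
togo(.5015,-.3005,.136,np.radians(122.2))
E
```

```text
knob ((0.500152587890625, -0.3016877770423889), (0.04324163496494293, 0.01345085073262453), 31.976669311523438) 842 [ 0.49865985 -0.30292022]
knob pca deg 31.47381
house ((0.501156747341156, -0.30145028233528137), (0.2008270025253296, 0.20068275928497314), 78.89386749267578) 40723
yellow [ 0.45166621 -0.320559    0.03452151] [ 0.44470452 -0.28537099  0.03498881] [0.05494173 0.1010626  0.0372896 ] 894
t 20.6 pos [ 0.5018 -0.3011  0.2679] q [ 0.95  0.82 -0.91  1.7   0.76  1.01  1.89] yawY 2.129 open 0.961
tool cm [-1.000e-02  5.000e-02  1.319e+01] tilt [-1.e-03  9.e-04 -1.e+00] rz -0.003
```

View pics/w3.png

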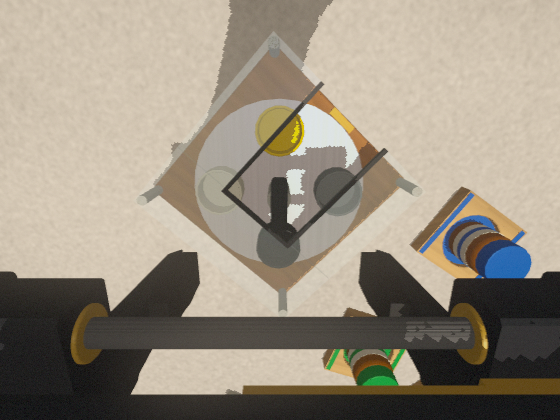

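The wrist picture shows the knob vertical at (280,205), with the yellow pocket above it at (280,130). The slot runs up and right towards the brass mark at (343,120). So the turn needed is about 43° clockwise from above.

>>> carry_out(motion=[0, 0, 4, 0, 0, 0, 0, 0, 4, 0, 0, 0, 0, 0, 3, 0, 0, 0, 0, 0, 2, 0, 0, 0, 0, 0, 0, 0, 0, 0, 0, 0, 0, 0, 0, 0])

```text
clock: 21.35
tool_pos: [0.503, -0.3011, 0.1397]
eef_rot: [-0.277, 0.961, -0.0, 0.001]
contact_force: [-0.4, 0.3, 0.7]
opening: 0.962
```

>>> carry_out(motion=[0, 0, 0, 0, 0, 0, 0, 0, 0, 0, 0, 0, 0, 0, 0, 0, 0, 0, 0, 0, 0, 0, 0, 0, 0, 0, 0, 0, 0, 0, 0, 0, 0, 0, 0, 0, 0, 0, 0, 0, 0, 0], hand=0.8, grip_force=10)

```text
clock: 22.22
tool_pos: [0.5021, -0.3008, 0.1386]
eef_rot: [-0.277, 0.961, 0.0, -0.0]
contact_force: [-1.7, 0.5, -0.1]
opening: 0.225
```

>>> carry_out(motion=[0, 0, 0, 0, 0, 0, 0, 0, 0, 0, 0, 0, 0, 0, 0, 0, 0, 0])

```text
clock: 22.6
tool_pos: [0.5021, -0.3008, 0.1386]
eef_rot: [-0.277, 0.961, 0.0, -0.0]
contact_force: [-0.2, 0.9, 1.1]
opening: 0.231
```

```bash
python3 - <<'E'
from h import *
togo(.5008,-.3012,.136,np.radians(122))
p=snapshot('wrist');save(p,'w4.png')
p=snapshot('scene');cv2.imwrite('pics/s4.png',cv2.resize(p['frame'][120:260,70:270,::-1],None,fx=3.5,fy=3.5,interpolation=2))
E
```

```text
t 22.6 pos [ 0.5021 -0.3008  0.1386] q [ 0.89  0.99 -0.78  1.79  0.96  0.8   1.74] yawY 2.132 open 0.231
tool cm [0.13 0.04 0.26] tilt [-3.e-04  5.e-04 -1.e+00] rz 0.003
```

View pics/w4.png

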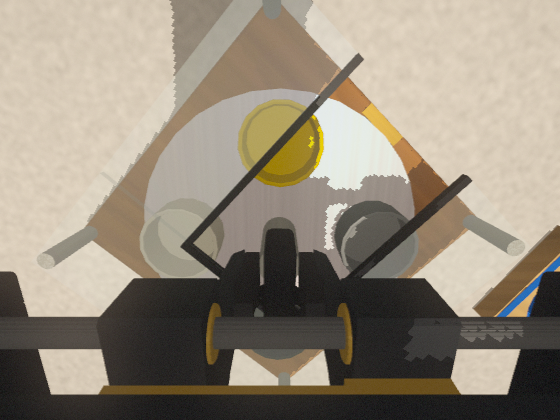

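View pics/s4.png

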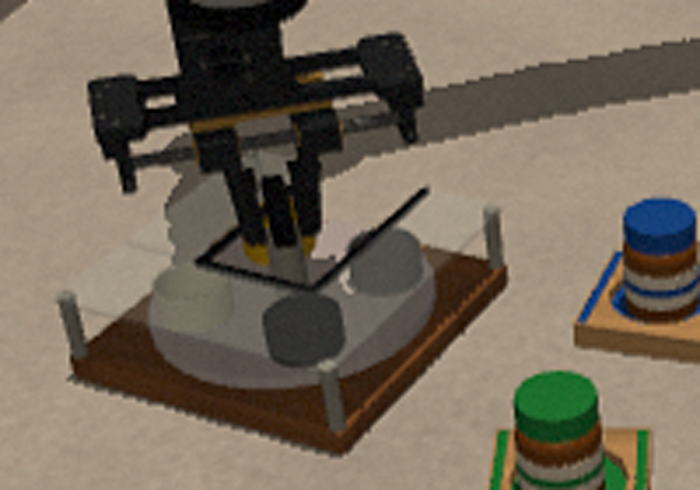

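The fingers straddle the knob, which is at about (280,255) in the wrist view. The opening reads wider than 14 mm, so I'll grip harder and test with a partial turn.

>>> carry_out(motion=[0, 0, 0, 0, 0, 0, 0, 0, 0, 0, 0, 0, 0, 0, 0, 0, 0, 0.1, 0, 0, 0, 0, 0, 0.1, 0, 0, 0, 0, 0, 0.1, 0, 0, 0, 0, 0, 0.1, 0, 0, 0, 0, 0, 0], hand=0.5, grip_force=25)

```text
clock: 23.58
tool_pos: [0.5023, -0.3012, 0.1386]
eef_rot: [-0.081, 0.997, -0.0, -0.0]
contact_force: [-0.6, 0.6, -0.8]
opening: 0.212
```

```bash
python3 - <<'E'
from h import *
s=monitor.get_state();print(s['moment'])
p=snapshot('wrist');save(p,'w5.png');w=world(p,s)
f=p['frame'].astype(int);v,u=np.nonzero((f[...,0]>150)&(f[...,1]>110)&(f[...,2]<90))
print(u.mean(),v.mean(),len(u))
togo(.5008,-.3012,.136,np.radians(168.9-90))
E
```

```text
[ 0.22767954  0.18694029 -0.01912172]
298.9630709426628 124.77745383867833 7203
t 23.625 pos [ 0.5023 -0.3013  0.1387] q [ 0.84  0.96 -0.69  1.79  0.89  0.74  1.39] yawY 1.734 open 0.214
tool cm [0.14 0.03 0.27] tilt [ 0.e+00 -4.e-04 -1.e+00] rz 0.357
```

View pics/w5.png

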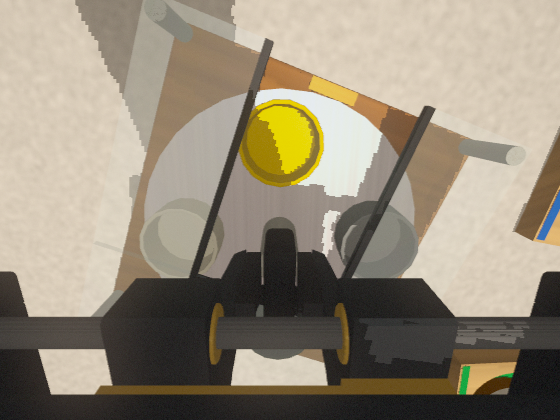

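The turntable follows: the yellow pocket stays at (282,143) in the tool view while the housing turns. I'll complete the turn.

>>> carry_out(motion=[0, 0, 0, 0, 0, 0.1, 0, 0, 0, 0, 0, 0.1, 0, 0, 0, 0, 0, 0.1, 0, 0, 0, 0, 0, 0.057, 0, 0, 0, 0, 0, 0, 0, 0, 0, 0, 0, 0])

```text
clock: 24.38
tool_pos: [0.5022, -0.3017, 0.1387]
eef_rot: [0.097, 0.995, -0.0, 0.0]
contact_force: [-0.8, -0.6, -0.0]
opening: 0.208
```

>>> carry_out(motion=[0, 0, 0, 0, 0, 0, 0, 0, 0, 0, 0, 0, 0, 0, 0, 0, 0, 0, 0, 0, 0, 0, 0, 0], hand=7)

```text
clock: 24.88
tool_pos: [0.5023, -0.3009, 0.1387]
eef_rot: [0.098, 0.995, 0.0, 0.0]
contact_force: [-0.4, 0.6, -0.9]
opening: 0.637
```

>>> carry_out(motion=[0, 0, -3, 0, 0, 0, 0, 0, -5, 0, 0, 0, 0, 0, -5, 0, 0, 0, 0, 0, 0, 0, 0, 0, 0, 0, 0, 0, 0, 0])

```text
clock: 25.5
tool_pos: [0.5016, -0.3012, 0.2682]
eef_rot: [0.098, 0.995, -0.0, -0.001]
contact_force: [0.2, 0.0, -0.0]
opening: 0.795
```

```bash
python3 - <<'E'
from h import *
s=monitor.get_state();p=snapshot('wrist');save(p,'w6.png');carou(p,world(p,s),(.501,-.301))
w=world(p,s);f=p['frame'].astype(int);d=np.hypot(w[...,0]-.501,w[...,1]+.301)
y=(f[...,0]>1.6*f[...,2])&(f[...,1]>1.4*f[...,2])&(f[...,0]<1.4*f[...,1])&(d<.09)&(d>.03)
n,l,st,c=cv2.connectedComponentsWithStats(y.astype(np.uint8));i=1+st[1:,4].argmax();q=w[l==i]
print(st[i],c[i],np.nanmedian(q,0),(np.nanmin(q,0)+np.nanmax(q,0))/2,np.nanmax(q,0)-np.nanmin(q,0))
togo(.6055,.2,.26,np.radians(78.9))
E
```

```text
knob ((0.49991941452026367, -0.30153340101242065), (0.013785514049232006, 0.043181631714105606), 78.70761108398438) 875 [ 0.49835375 -0.30120826]
knob pca deg -11.45167
house ((0.5009158253669739, -0.3019176721572876), (0.20082536339759827, 0.2007412165403366), 78.9142074584961) 38710
yellow [ 0.44212179 -0.28985305  0.03385512] [ 0.43484711 -0.28602171  0.03514397] [0.05923266 0.08663464 0.0364382 ] 1912
[ 379  378  181   17 2478] [482.2243745  386.89911219] [ 0.4938052  -0.25087046  0.29441648] [ 0.50261936 -0.24972634  0.2839637 ] [0.03968991 0.05311395 0.03649521]
t 25.55 pos [ 0.5014 -0.3011  0.2675] q [ 0.88  0.77 -0.74  1.71  0.63  0.92  1.25] yawY 1.375 open 0.792
tool cm [-0.47 51.18  0.75] tilt [-2.3e-03  5.0e-04 -1.0e+00] rz -0.002
```

View pics/w6.png

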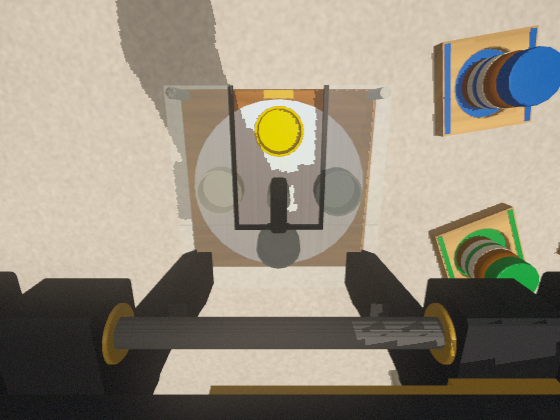

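The yellow pocket is centred in the slot at (279,131), the knob is in line and the housing is square. Now the vial.

>>> carry_out(motion=[0, 5.7, 0, 0, 0, 0, 0, 5.7, 0, 0, 0, 0, 0, 5.7, 0, 0, 0, 0, 0, 5.7, 0, 0, 0, 0, 0, 5.7, 0, 0, 0, 0, -0.2, 5.7, 0, 0, 0, 0, -0.2, 5.7, 0, 0, 0, 0, -0.1, 5.7, 0, 0, 0, 0], hand=7)

```text
clock: 26.55
tool_pos: [0.5955, 0.1466, 0.2668]
eef_rot: [0.098, 0.995, -0.001, -0.001]
contact_force: [0.9, -0.7, -0.3]
opening: 0.793
```

>>> carry_out(motion=[0, 5.6, 0, 0, 0, 0, 0, 0, 0, 0, 0, 0, 0, 0, 0, 0, 0, 0])

```text
clock: 26.92
tool_pos: [0.6061, 0.1993, 0.267]
eef_rot: [0.098, 0.995, -0.001, -0.001]
contact_force: [0.8, -0.3, -0.4]
opening: 0.791
```

```bash
python3 - <<'E'
from h import *
togo(.6055,.2,.103,np.radians(78.9))
top('vial','wrist')
E
```

```text
t 26.925 pos [0.6061 0.1993 0.267 ] q [-0.04  0.82 -0.68  1.54  0.58  0.99  0.49] yawY 1.375 open 0.791
tool cm [ 0.04  0.11 16.4 ] tilt [-0.0026 -0.0024 -1.    ] rz -0.002
wrist vial 0.53 ztop 0.0784 [ 0.6285 -0.0724  0.0763] [0.04  0.022 0.008]
```

```bash
python3 - <<'E'
from h import *
s=monitor.get_state();p=snapshot('wrist');w=world(p,s)
q=w[(np.hypot(w[...,0]-.6055,w[...,1]-.2)<.04)&(w[...,2]>.072)&(w[...,2]<.09)];print(len(q),np.median(q,0),(q.min(0)+q.max(0))/2,np.ptp(q,axis=0))
togo(*((q.min(0)+q.max(0))/2)[:2],.105)
E
```

```text
589 [0.60413337 0.19991052 0.07965219] [0.60517668 0.19975197 0.07701002] [0.02519269 0.02427297 0.00967911]
t 27.075 pos [0.6068 0.1979 0.2679] q [-0.04  0.82 -0.68  1.54  0.58  0.99  0.49] yawY 1.373 open 0.793
tool cm [ 0.18  0.18 16.29] tilt [-0.0011 -0.0019 -1.    ]
```

>>> carry_out(motion=[0.1, 0.1, 4, 0, 0, 0, 0, 0, 5, 0, 0, 0, 0, 0, 5, 0, 0, 0, 0, 0, 2.2, 0, 0, 0, 0, 0, 0, 0, 0, 0, 0, 0, 0, 0, 0, 0])

```text
clock: 27.82
tool_pos: [0.6071, 0.2019, 0.1086]
eef_rot: [0.098, 0.995, 0.001, 0.001]
contact_force: [0.7, 0.3, -0.1]
opening: 0.789
```

>>> carry_out(motion=[0, 0, 0, 0, 0, 0, 0, 0, 0, 0, 0, 0, 0, 0, 0, 0, 0, 0, 0, 0, 0, 0, 0, 0, 0, 0, 0, 0, 0, 0, 0, 0, 0, 0, 0, 0, 0, 0, 0, 0, 0, 0], hand=1.6, grip_force=8)

```text
clock: 28.7
tool_pos: [0.6059, 0.2014, 0.1067]
eef_rot: [0.098, 0.995, 0.0, -0.0]
contact_force: [0.3, -0.0, 0.8]
opening: 0.268
```

```bash
python3 - <<'E'
from h import *
togo(.605,.2,.105,np.radians(78.9))
E
```

```text
t 28.7 pos [0.6059 0.2014 0.1067] q [-0.1   1.02 -0.55  1.63  0.75  0.71  0.35] yawY 1.375 open 0.268
tool cm [ 0.06 -0.15  0.17] tilt [-1.e-04  0.e+00 -1.e+00] rz -0.002
```

>>> carry_out(motion=[0, 0, -1, 0, 0, 0, 0, 0, -3, 0, 0, 0, 0, 0, -4, 0, 0, 0, 0, 0, -4, 0, 0, 0, 0, 0, -2, 0, 0, 0, 0, 0, 0, 0, 0, 0])

```text
clock: 29.45
tool_pos: [0.6064, 0.2016, 0.248]
eef_rot: [0.098, 0.995, 0.001, 0.001]
contact_force: [0.5, 0.1, -0.8]
opening: 0.27
```

```bash
python3 - <<'E'
from h import *
togo(.4416,-.29,.247,np.radians(78.9))
E
```

```text
t 29.45 pos [0.6064 0.2016 0.248 ] q [-0.05  0.84 -0.67  1.56  0.6   0.95  0.47] yawY 1.375 open 0.27
tool cm [ 6.590e+00 -5.143e+01  1.000e-02] tilt [ 0.0024  0.001  -1.    ] rz -0.002
```

>>> carry_out(motion=[0.3, -2.5, 0, 0, 0, 0, 0.6, -4.5, 0, 0, 0, 0, 0.7, -5.4, 0, 0, 0, 0, 0.7, -5.4, 0, 0, 0, 0, 0.7, -5.4, 0, 0, 0, 0, 0.7, -5.4, 0, 0, 0, 0, 0.7, -5.4, 0, 0, 0, 0, 0.7, -5.4, 0, 0, 0, 0])

```text
clock: 30.45
tool_pos: [0.4776, -0.1768, 0.2451]
eef_rot: [0.098, 0.995, 0.0, -0.001]
contact_force: [1.1, -0.5, -0.7]
opening: 0.268
```

>>> carry_out(motion=[0.7, -5.4, 0, 0, 0, 0, 0.5, -4.1, 0, 0, 0, 0, 0.3, -2.5, 0, 0, 0, 0, 0, 0, 0, 0, 0, 0, 0, 0, 0, 0, 0, 0, 0, 0, 0, 0, 0, 0])

```text
clock: 31.2
tool_pos: [0.4418, -0.2883, 0.2465]
eef_rot: [0.096, 0.995, 0.001, -0.0]
contact_force: [1.2, -0.2, -0.6]
opening: 0.272
```

```bash
python3 - <<'E'
from h import *
togo(.4416,-.29,.136,np.radians(78.9))
p=snapshot('wrist');save(p,'w7.png')
E
```

```text
t 31.2 pos [ 0.4418 -0.2883  0.2465] q [ 0.92  0.73 -0.73  1.9   0.69  0.78  1.19] yawY 1.378 open 0.272
tool cm [-1.000e-02 -1.800e-01  1.105e+01] tilt [ 0.      0.0011 -1.    ] rz 0.001
```

View pics/w7.png

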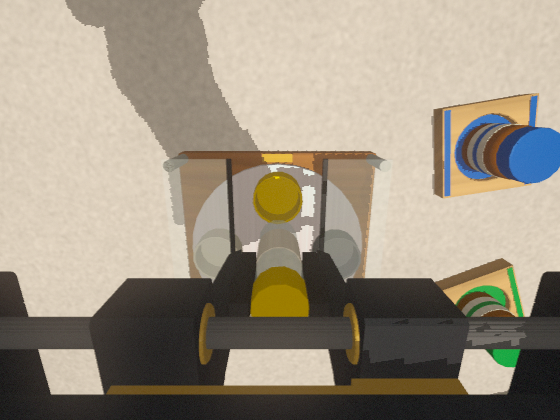

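The vial hangs upright at (279,285), in line with the pocket (278,197). Lowering now.

>>> carry_out(motion=[0, -0.15, 3, 0, 0, 0, 0, 0, 3, 0, 0, 0, 0, 0, 2.5, 0, 0, 0, 0, 0, 1.5, 0, 0, 0, 0, 0, 0.7, 0, 0, 0, 0, 0, 0.3, 0, 0, 0, 0, 0, 0, 0, 0, 0])

```text
clock: 32.12
tool_pos: [0.4412, -0.2915, 0.1371]
eef_rot: [0.098, 0.995, -0.0, 0.0]
contact_force: [-0.6, 0.6, -0.3]
opening: 0.27
```

```bash
python3 - <<'E'
from h import *
togo(.4416,-.29,.1357,np.radians(78.9))
E
```

```text
t 32.125 pos [ 0.4412 -0.2915  0.1371] q [ 0.83  0.89 -0.56  1.97  0.9   0.56  1.01] yawY 1.375 open 0.27
tool cm [-0.    0.16  0.14] tilt [ 8.e-04 -3.e-04 -1.e+00] rz -0.002
```

>>> carry_out(motion=[0, 0, 0.15, 0, 0, 0, 0, 0, 0, 0, 0, 0])

```text
clock: 32.38
tool_pos: [0.4412, -0.2917, 0.1356]
eef_rot: [0.098, 0.995, -0.0, 0.0]
contact_force: [0.3, -0.4, 1.8]
opening: 0.269
```

>>> carry_out(motion=[0, 0, 0, 0, 0, 0, 0, 0, 0, 0, 0, 0, 0, 0, 0, 0, 0, 0, 0, 0, 0, 0, 0, 0], hand=5.5)

```text
clock: 32.88
tool_pos: [0.4409, -0.2914, 0.1352]
eef_rot: [0.098, 0.995, 0.0, -0.0]
contact_force: [0.9, -0.2, 0.1]
opening: 0.624
```

>>> carry_out(motion=[0, 0, -2, 0, 0, 0, 0, 0, -5, 0, 0, 0, 0, 0, -5, 0, 0, 0, 0, 0, -5, 0, 0, 0, 0, 0, 0, 0, 0, 0])

```text
clock: 33.5
tool_pos: [0.4428, -0.2917, 0.3087]
eef_rot: [0.098, 0.995, -0.001, 0.004]
contact_force: [-0.5, -0.2, -1.0]
opening: 0.625
```

>>> carry_out(motion=[-1, 5, 0, 0, 0, 0, -1, 5, 0, 0, 0, 0, -1, 5, 0, 0, 0, 0, -1, 5, 0, 0, 0, 0, -1, 5, 0, 0, 0, 0, -1, 5, 0, 0, 0, 0, 0, 5, 0, 0, 0, 0, 0, 0, 0, 0, 0, 0])

```text
clock: 34.5
tool_pos: [0.5675, 0.0456, 0.3045]
eef_rot: [0.094, 0.996, 0.002, -0.001]
contact_force: [0.1, -0.5, -0.4]
opening: 0.622
```

```bash
python3 - <<'E'
from h import *
togo(.44,-.29,.3)
for c in('top','scene'):
    for n in('jar_red','jar_blue','jar_green'): top(n,c,hi=.1)
    p=snapshot(c);w=world(p);carou(p,w)
    q=w[(np.hypot(w[...,0]-.4416,w[...,1]+.29)<.035)&(w[...,2]>.095)];print('vial',c,len(q),(q.min(0)+q.max(0))/2,np.ptp(q,axis=0))
    if c=='scene': cv2.imwrite('pics/s8.png',cv2.resize(p['frame'][140:310,80:360,::-1],None,fx=2.7,fy=2.7,interpolation=2))
E
```

```text
t 34.5 pos [0.5675 0.0456 0.3045] q [ 0.27  0.7  -0.75  1.72  0.56  0.95  0.68] yawY 1.383 open 0.622
tool cm [  6.27 -35.35   0.34] tilt [-7.0e-04  3.5e-03 -1.0e+00] 
top jar_red 0.63 ztop 0.0753 [0.6066 0.0808 0.0735] [0.002 0.008 0.006]
top jar_blue 0.68 ztop 0.0802 [ 0.4399 -0.0746  0.0788] [0.044 0.044 0.008]
knob ((0.0, 0.0), (0.0, 0.0), 0.0) 0 [nan nan]
knob pca deg 0.0
house ((0.48699891567230225, -0.3198803663253784), (0.12413156777620316, 0.3024114668369293), 51.111900329589844) 150h.py:20: RuntimeWarning: Mean of empty slice.
  r=cv2.minAreaRect(k);print('knob',r,len(k),k.mean(0))
  ret = um.true_divide(
h.py:21: RuntimeWarning: Mean of empty slice.
  print('knob pca deg',np.degrees(np.arctan2(*np.linalg.svd(k-k.mean(0))[2][0][::-1])))
h.py:22: RuntimeWarning: Mean of empty slice.
  print('house',cv2.minAreaRect(b),len(b)); q=w[y];print('yellow',q.mean(0),(q.min(0)+q.max(0))/2,np.ptp(q,axis=0),len(q))
Traceback (most recent call last):
  File "h.py", line 22, in carou
    print('house',cv2.minAreaRect(b),len(b)); q=w[y];print('yellow',q.mean(0),(q.min(0)+q.max(0))/2,np.ptp(q,axis=0),len(q))
                                                                               ~~~~~^^^
ValueError: zero-size array to reduction operation minimum which has no identity
```

The arm is hiding the carousel from the top camera. I'll use only the scene camera for this check.

```bash
python3 - <<'E'
from h import *
c='scene'
for n in('jar_red','jar_blue','jar_green'): top(n,c,hi=.1)
p=snapshot(c);w=world(p);cv2.imwrite('pics/s8.png',cv2.resize(p['frame'][140:310,80:360,::-1],None,fx=2.7,fy=2.7,interpolation=2))
q=w[(np.hypot(w[...,0]-.4416,w[...,1]+.29)<.03)&(w[...,2]>.095)];print('vial',c,len(q),(q.min(0)+q.max(0))/2,np.ptp(q,axis=0),np.percentile(q[:,2],90))
carou(p,w)
E
```

```text
scene jar_red 0.58 ztop 0.0780 [0.6276 0.0763 0.0762] [0.045 0.045 0.008]
scene jar_blue 0.81 ztop 0.0779 [ 0.4384 -0.0734  0.0758] [0.046 0.043 0.008]
scene jar_green 0.83 ztop 0.0779 [ 0.6311 -0.0852  0.0757] [0.049 0.045 0.008]
vial scene 99 [ 0.44176966 -0.29139451  0.10305353] [0.02762229 0.02311527 0.01609018] 0.10864795947649769
knob ((0.5007988810539246, -0.3006177842617035), (0.016870299354195595, 0.04547884687781334), 80.67323303222656) 153 [ 0.504091   -0.29912314]
knob pca deg -15.140511
house ((0.5002638697624207, -0.3021516501903534), (0.20536687970161438, 0.20559632778167725), 78.84088897705078) 6615
yellow [ 0.45167465 -0.28233407  0.04932565] [ 0.45912493 -0.27883791  0.04605562] [0.07994759 0.06443675 0.03201466] 43
```

View pics/s8.png

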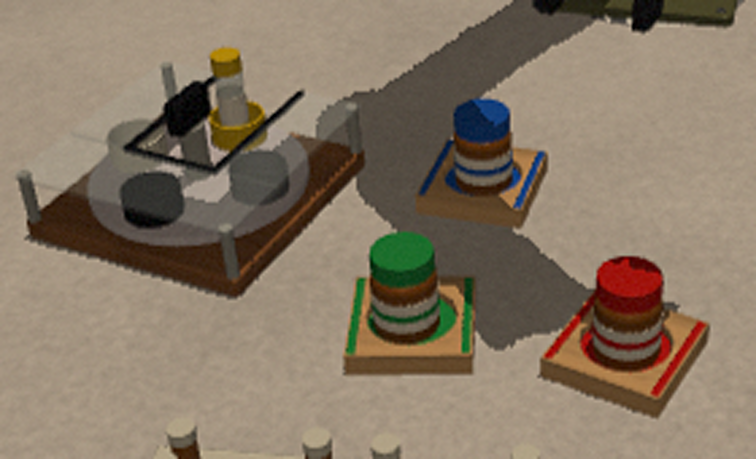

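All three jars stand in their recesses, and the vial stands in the yellow pocket in mid-opening, at about (228,100) in the crop. Handing in.

```bash
python3 -c "
from plant import workorder;print(workorder.finish_job())"
```

```text
the job is handed in; nothing more can be done
None
```

The job is handed in: each jar is in the stand of its colour, and the vial is in the yellow pocket, which I turned to mid-opening. The arm was about 34.5 s into the 122 s limit at the last move, clear of everything.

| Last check (scene camera) | Measured | Allowed |
|---|---|---|
| Red jar, off stand centre | about 3 mm | 12 mm |
| Blue jar, off stand centre | about 2 mm | 12 mm |
| Green jar, off stand centre | about 3.5 mm | 12 mm |
| Jar tops | 78 mm, so on the recess floor | – |
| Vial, off pocket centre | about 1.5 mm | 12 mm |
| Vial top | 109 mm, so on the pocket floor | – |
| Turntable, off mid-opening | about 0.02 to 0.04 rad | 0.25 rad |

Checks that failed or disagreed:
- **Top camera:** the arm hid the red jar and the carousel at the end. The final check on those rests on the scene camera alone.
- **Vial in the wrist view:** the network reported the green jar as the vial, so I found the vial by its depth reading instead.
- **Knob grip:** the gripper read about 20 mm open on the 14 mm knob. I didn't find out why, but pictures showed the turntable turning with it.

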